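# Dry-fit the pulley axle and hold it drawn back

### The job

Dry-fit the axle in the new belt-drive fork: take the orange-gripped axle from the pin block and, without forcing it, run it down through the upper boss and on into the lower hole until its collar sits on the fork, so that we know the two holes line up. Then draw it straight back up until its end has just left the pulley slot, with a good half of the upper boss still guiding it, and finish holding it there so that I can slip the pulley into the empty slot. Leave the pulley, the red bin and the other two pins where they are.

Things in the scene. Friction and masses are not known exactly. Their poses are not given: they have to be found in the camera images.
- drive: belt-drive unit fixed to the bench: aluminium base plate (250 x 90 x 8 mm), white printed C-shaped fork near the robot, black 42 mm stepper motor (top 75 mm high) 150 mm from it. Origin on the bench below the fork's vertical bore; x points to the motor, z up. Fork: lower cheek top at z 48 mm, its hole 20 mm deep; empty pulley slot z 48 to 74; upper boss z 74 to 110, the unit's highest point
- fork_mouth (a point): centre of the bore's upper mouth, on the boss's flat top (44 mm along x, 50 mm along y, with a 22 mm back wall level with it on the -x side), 110 mm above the bench; z up along the bore. Upper and lower hole are in one line, 13 mm wide, chamfered at their mouths
- slot_roof (a point): lower mouth of the upper hole, in the roof of the pulley slot, 74 mm above the bench, 36 mm below fork_mouth; the slot is open towards the motor and to both sides
- axle: pulley axle standing upright in a hole of the pin block, tip 5 mm above the bench: steel shank 12 mm thick, 76 mm long, tip tapered; steel collar 30 mm across, 5 mm thick; orange ribbed grip 26 mm across, 41 mm tall; 122 mm in all, about 100 g. Origin at the tip, z up the shank. Round: grip at any yaw. Upright it slides easily and drops home if let go; askew it binds
- axle_tip (a point): lower end of the axle's shank (same point as the axle's origin)
- axle_collar (a point): underside of the axle's collar, on its axis, 76 mm above the tip; it rests on the fork's top when the axle is fully home (the tip is then 14 mm deep in the lower hole, 34 mm above the bench)
- axle_grip (a point): point on the axle's axis 104 mm above the tip, a good height for the TCP when gripping (the fingertips then stay 4 mm above the collar)
- pinblock: plywood block fixed to the bench, 60 mm (its x) by 150 mm (its y), 45 mm high; three holes, 13 mm wide and 40 mm deep, in a row along its y, 55 mm apart; origin under its centre. Axle, driver and gauge stand in them in any order; grip across the row (closing along the block's x) to clear the neighbours
- driver: nut driver with a blue handle 22 mm across, standing in the pin block, its top 113 mm above the bench; not to be taken
- gauge: plug gauge with a dark steel handle 16 mm across and a green band, standing in the pin block, its top 103 mm above the bench; not to be taken
- pulley: loose aluminium belt pulley with dark flanges, 40 mm across and 22 mm high, lying on its face on the bench; waits for its turn
- bin: open red parts bin, 150 x 100 mm and 70 mm high, with printed parts in it, on the bench
Things that resemble listed ones, but are neither listed nor needed, are in the scene too. What is shaped like the axle but pink is not meant.

How it is judged:
By the outcome, as a careful person would: the job done as asked, in the order asked, and still so for the second after the job is handed in, while the arm keeps its last pose, push and grip.
It also fails if it takes over 48 s, if anything falls off the work surface, if the arm or the gripper's body presses on something with over 40 N, if the wrist force passes 120 N, or if a joint passes its speed limit or range.

### The arm

A 6-joint arm with a two-finger parallel gripper is mounted at the origin on the work surface. World frame = base frame: x ahead of the robot, y to its left, z up, the work surface at z = 0. Lengths are in m, angles in rad, forces in N, time in s.
With the tool pointing down it reaches from about 0.35 to 0.775 m from the base axis. Payload 5.5 kg.
Tool frame: the origin (TCP) lies between the finger pads, 19 mm behind the fingertips; this is the grasp point; z points along the fingers, y is the line along which they close (so a half turn about z gives the same grasp; the last joint's range is limited). The gripper opens to 85 mm and grips with 20 to 120 N. Pads are 22 mm wide; open, the fingers measure 114 mm over their backs; the gripper's body (76 mm by 85 mm) begins 54 mm behind the grasp point. The pads swing forward as they close: fully open they stand 13 mm farther back than shut.
Start: joints at [1.058, 0.313, 0.046, 1.304, 0, 1.431], TCP at [0.209, 0.536, 0.25] pointing down, gripper open.
Joint ranges: [-2.76, 2.76], [-0.86, 1.69], [-1.03, 1.26], [-2.2, 2.34], [-1.47, 1.5], [-3.14, 3.14]. Speed limits (rad/s): [2.57, 2.57, 3.14, 3.14, 3.14, 3.14].

### API

Orientations are given as a unit quaternion [w, x, y, z].
In Python, from workcell import telemetry, imaging, env gives the robot as it stands. The module is installed in compiled form; this text tells all that it offers.
- The arm moves only by the tool step_arm, never from a script. Its argument "moves" is a list of rows, each a list of 3 entries, a list of its own where there are three numbers: the shift along the tool's x, y, z in mm, then the turn, a rotation vector about the tool's x, y, z in rad, then the finger opening in mm, from 0 to 85.4. A call has 1 to 8 rows; each row is the pose to reach, as a shift and turn from the pose commanded when the call began, along the tool's axes at that moment; what a row does not reach only later rows make up. A row lasts 1/12 s, in which the tool goes at most 41.7 mm and 7.16 degrees, less where a joint would pass 70% of its speed; a pose out of reach is approached as far as the arm can. A call with a gripper value outside its range is refused whole. The fingers move at their own pace and stop on an object; "grip_force" is the grip in N (left out, the last holds). Time passes only in rows, so rows that repeat a pose let the fingers close. It gives the time, the measured TCP pose, the force, the opening and the grip force at its end, in the units of the state.
- telemetry.get_state(): the state, without advancing time (a new reading comes with each control period).
- imaging.read_camera(name): name is "side" or "top" or "wrist"; returns the picture (480x640x3 uint8, red, green, blue); there is no depth.
- imaging.camera_params(name): a dict with "camera_matrix" (3x3 intrinsics, pixels), "pose" (4x4, takes a point from camera to world coordinates). Camera axes: x right, y up, looking along -z (the intrinsics and any distortion apply to the point x, -y, -z); pixel columns grow to the right and rows downward; lengths in m; the calibration is good to about 2 mm. A picture is of the moment at which its call begins: read the wrist's pose just before it. camera_params takes no time and is no camera call; for the wrist camera it gives the pose at the moment of the call.
- env.hand_in(): hands the job in; it is judged then, once.
The state is a dict: "clock": time; "joint_pos": joint angles; "qvel": joint speeds; "tau": joint torques, N m; "tcp_pos": TCP position; "orientation": TCP orientation; "wrist_force": force on the tool from outside, world axes, zero at the start; "ft_torque": the same for the moment, N m; "finger_gap": finger opening in m; "grip_force": force on a finger pad.
Only numpy, scipy, OpenCV 4.12 (cv2) and the standard library are available. Lean on these libraries where they do the work, as an engineer would, in place of code of your own. Each camera call takes 0.05 s, during which the arm holds its last target. There are 200 camera calls.

## Working session

There is one attempt and no reset: what is moved stays moved. The work goes in short steps, Python scripts to look and compute and a tool call to move; the robot and the scene stay as the last step left them, time stands still between calls to the robot, and variables do not carry over. Pictures are saved under pics/ and viewed, at most 10 in all, crops included, and the job is handed in when it is done.

Besides the shell and the picture viewer there is one more tool, called by a JSON object that holds its "name" and its "arguments", one argument or row to a line. step_arm: Moves the arm, as the interface text tells. Its arguments: {"type":"object","properties":{"moves":{"type":"array"},"grip_force":{"type":"number"}},"required":["moves"]}

```bash
mkdir -p pics; cat > h.py <<'E'
import numpy as np, cv2
from workcell import telemetry, imaging, env
def snap(n,f):
    p=imaging.camera_params(n); im=imaging.read_camera(n)
    cv2.imwrite(f'pics/{f}.png',im[:,:,::-1]); np.savez(f'pics/{f}.npz',K=p['camera_matrix'],T=p['pose'],im=im); return im
def load(f): d=np.load(f'pics/{f}.npz'); return d['im'],d['K'],d['T']
def ray(f,u,v):
    _,K,T=load(f); d=np.linalg.inv(K)@[u,v,1.]; d=T[:3,:3]@[d[0],-d[1],-d[2]]; return T[:3,3],d/np.linalg.norm(d)
def onz(f,u,v,z):
    o,d=ray(f,u,v); return o+d*(z-o[2])/d[2]
def proj(f,P):
    _,K,T=load(f); c=T[:3,:3].T@(np.array(P)-T[:3,3]); q=K@[c[0],-c[1],-c[2]]; return q[:2]/q[2]
def tri(f,a,g,b):
    o1,d1=ray(f,*a);o2,d2=ray(g,*b); s=np.linalg.lstsq(np.c_[d1,-d2],o2-o1,rcond=None)[0]
    p,q=o1+d1*s[0],o2+d2*s[1]; return (p+q)/2,np.linalg.norm(p-q)
E
python3 - <<'E'
from h import *
for n in('top','side'):
    snap(n,n+'0'); p=imaging.camera_params(n); print(n,p['camera_matrix'].round(1).tolist(),p['pose'].round(3).tolist(), [k for k in p])
s=telemetry.get_state(); print(s['clock'],s['tcp_pos'],s['orientation'],s['finger_gap'])
E
```

```text
top [[599.7, 0.0, 310.7], [0.0, 599.7, 243.4], [0.0, 0.0, 1.0]] [[-0.019, 0.997, -0.076, 0.431], [-1.0, -0.02, -0.01, 0.106], [-0.012, 0.076, 0.997, 1.234], [0.0, 0.0, 0.0, 1.0]] ['camera_matrix', 'pose']
side [[587.7, 0.0, 323.0], [0.0, 587.7, 248.0], [0.0, 0.0, 1.0]] [[0.937, 0.21, -0.278, 0.212], [-0.349, 0.546, -0.761, -0.672], [-0.008, 0.811, 0.585, 0.669], [0.0, 0.0, 0.0, 1.0]] ['camera_matrix', 'pose']
0.1 [0.20921726 0.53514419 0.24919498] [-2.64580280e-04  1.85319680e-01  9.82677949e-01 -7.70751532e-04] 0.08581248193062284
```

View pics/top0.png

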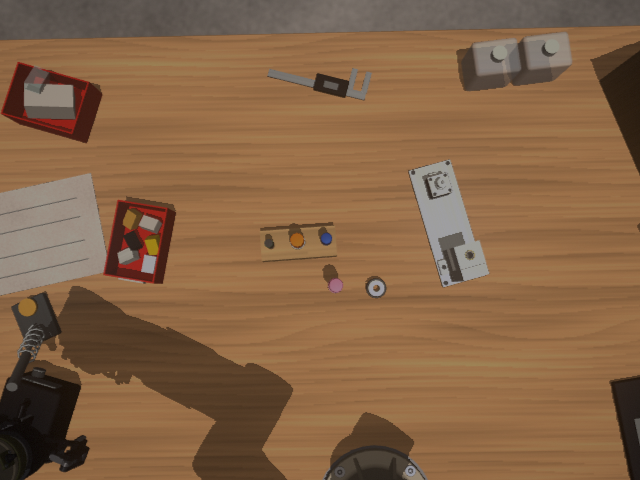

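View pics/side0.png

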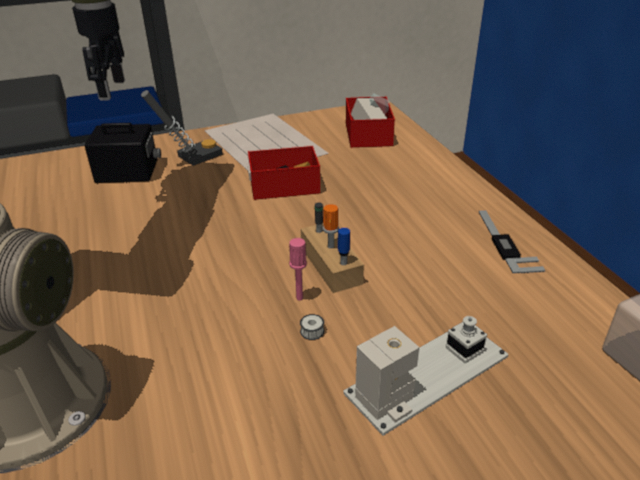

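In the top view, the orange grip is at (297,240), in the middle hole of the pin block (side view (331,217)). The pink lookalike is at (336,286) and not in the block, and the knob at (27,307) is on another object. The fork bore is near (470,255) in the top view and (394,343) in the side view. Next I measure these and check them in one enlarged crop.

```bash
python3 - <<'E'
from h import *
def blob(f,lo,hi,roi):
    im=load(f)[0]; h=cv2.cvtColor(im,cv2.COLOR_RGB2HSV); m=cv2.inRange(h,lo,hi); k=np.zeros_like(m); x0,y0,x1,y1=roi; k[y0:y1,x0:x1]=m[y0:y1,x0:x1]
    n,_,st,c=cv2.connectedComponentsWithStats(k); i=1+np.argmax(st[1:,4]); return c[i],st[i]
c,st=blob('top0',(5,190,120),(16,255,255),(280,222,315,255)); print('orange top',c,st, onz('top0',*c,.127))
c2,s2=blob('side0',(5,190,120),(16,255,255),(315,195,350,240)); print('orange side',c2,s2)
print(tri('top0',c,'side0',c2))
c3,s3=blob('top0',(105,120,60),(125,255,255),(315,225,340,252)); print('blue',c3,s3,onz('top0',*c3,.113))
for f,r in(('top0',(460,247,480,264)),('side0',(384,335,404,351))):
    im=load(f)[0]; g=cv2.cvtColor(im,cv2.COLOR_RGB2GRAY); print(f); print(g[r[1]:r[3],r[0]:r[2]])
a=load('top0')[0][205:305,250:350]; b=load('top0')[0][205:305,410:510];d=load('side0')[0][190:310,280:380];e=load('side0')[0][310:430,335:435]
R=lambda x:cv2.resize(x,(400,300) if 0 else (300,300),interpolation=cv2.INTER_CUBIC)
cv2.imwrite('pics/crop.png',np.vstack([np.hstack([R(a),R(b)]),np.hstack([R(d),R(e)])])[:,:,::-1])
E
```

```text
orange top [296.55       239.47857143] [290 233  14  14 140] [0.52273414 0.14331549 0.127     ]
orange side [328.875      215.09913793] [323 205  15  25 232]
(array([0.52295728, 0.14424315, 0.11061759]), np.float64(0.0023904357524235863))
blue [326. 238.] [321 233  11  11  87] [0.52558118 0.08850177 0.113     ]
top0
[[157 157 157 157 156 157 157 158 157 157 157 156 157 157 157 157 157 157
  156 157]
 [157 158 157 157 157 156 156 156 156 157 157 157 156 157 156 157 157 157
  157 156]
 [157 158 157 157 157 157 157 152 154 155 155 155 157 158 157 158 157 156
  156 156]
 [157 158 158 157 157 157 156 112 117 134 135 137 152 155 156 157 156 156
  157 156]
 [157 158 157 158 157 154 138 110 129 122 116 107 130 132 152 156 156 156
  157 156]
 [157 157 157 157 156 120  99 100  77  70  65  89 121 137 153 157 157 157
  156 157]
 [157 157 157 157 155 142 119  81  62  60  59  59  84  83 136 154 157 155
  157 157]
 [158 157 158 157 132 123 105  94  69  59  58  58  58 111 136 154 157 157
  156 157]
 [157 157 157 157 157 116  85  90  79  62  57  58  59 110 132 153 157 156
  157 156]
 [157 157 157 156
[... 1330 characters left out ...]
 153 167
  179 180]
 [180 179 172 157 140 116  93  93 101 112 117 116 112 111 130 152 160 169
  179 180]
 [180 181 181 170 143 107  88  96 106 115 117 118 115 109 110 131 149 165
  180 180]
 [181 179 179 174 155 122  99 102 107 115 117 117 114 106 105 127 147 163
  178 180]
 [179 179 181 180 174 152 127 120 108 110 119 119 109 107 122 144 158 170
  179 180]
 [180 180 179 180 179 172 160 154 137 136 141 142 131 125 145 165 172 179
  180 179]
 [180 180 180 180 181 180 179 175 168 169 172 172 166 161 166 179 178 180
  179 180]
 [180 181 179 177 180 180 182 180 180 180 180 181 179 180 180 181 180 180
  179 179]
 [180 180 178 180 180 180 179 178 181 181 179 180 180 178 180 180 180 179
  179 179]]
```

View pics/crop.png

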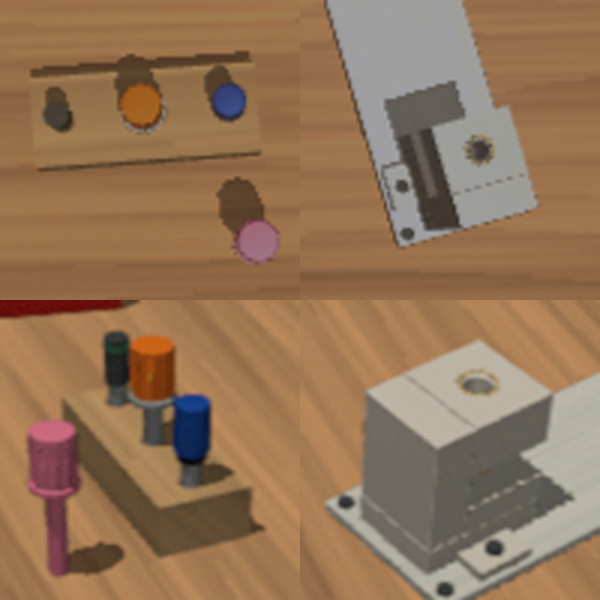

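The crop confirms it: the orange ribbed grip with the steel collar and shank stands in the block's middle hole, between the dark gauge and the blue driver. The pink one stands free on the bench. Now the bore position and the first move.

```bash
cat >> h.py <<'E'
from scipy.spatial.transform import Rotation as Ro
def go(P,yaw=None,R=None):
    "tool-frame shift (mm) and rotvec to bring the TCP to P with tool down, tool y at world angle yaw (mod pi)"
    s=telemetry.get_state(); w,x,y,z=s['orientation']; R0=Ro.from_quat([x,y,z,w]); d=R0.inv().apply(np.array(P)-s['tcp_pos'])*1000
    if yaw is not None:
        c=[]
        for a in(yaw,yaw+np.pi):
            Y=np.array([np.cos(a),np.sin(a),0]);Z=np.array([0,0,-1.]);c.append((R0.inv()*Ro.from_matrix(np.c_[np.cross(Y,Z),Y,Z])).as_rotvec())
        r=min(c,key=np.linalg.norm)
    else: r=np.zeros(3)
    print('shift',d.round(1),'rot',r.round(4),'t',round(s['clock'],2))
E
python3 - <<'E'
from h import *
def ell(f,c,thr,r=9):
    g=cv2.cvtColor(load(f)[0],cv2.COLOR_RGB2GRAY); x,y=c; m=np.uint8(g[y-r:y+r+1,x-r-3:x+r+4]<thr)
    n,l,st,ce=cv2.connectedComponentsWithStats(m); i=1+np.argmax(st[1:,4]); k=cv2.findContours(np.uint8(l==i),0,1)[0][0]; e=cv2.fitEllipse(k); print(f,st[i],ce[i]+[x-r-3,y-r],np.array(e[0])+[x-r-3,y-r],e[1]); return np.array(e[0])+[x-r-3,y-r]
a=ell('top0',(469,255),148,8); b=ell('side0',(393,342),174,9)
print(onz('top0',*a,.11),onz('side0',*b,.11),tri('top0',a,'side0',b))
o=(296.55,239.48)
print('axle side proj of top',proj('side0',[.5227,.1433,.127]),proj('side0',[.5227,.1433,.086]))
go([.523,.1436,.249],.052)
E
```

```text
top0 [ 6  3 11 11 87] [469.3908046  254.59770115] [469.38639259 254.59967422] (9.359416961669922, 10.042867660522461)
side0 [  5   4  16  12 145] [393.90344828 342.77931034] [393.89206028 342.70873356] (10.861739158630371, 15.234465599060059)
[ 0.48932541 -0.17909364  0.11      ] [ 0.49084276 -0.17895674  0.11      ] (array([ 0.48992536, -0.17923547,  0.11049973]), np.float64(0.001348277435579314))
axle side proj of top [329.59333036 207.41706604] [329.62489159 226.97426825]
shift [-434.8 -250.4    0.5] rot [-1.600e-03  7.000e-04  1.146e+00] t 0.1
```

{"name": "step_arm", "arguments": {
  "moves": [
    [[-218,-125,0],[0,0,0.57],85],
    [[-218,-125,0],[0,0,0.57],85],
    [[-218,-125,0],[0,0,0.57],85],
    [[-218,-125,0],[0,0,0.57],85],
    [[-218,-125,0],[0,0,0.57],85],
    [[-218,-125,0],[0,0,0.57],85],
    [[-218,-125,0],[0,0,0.57],85],
    [[-218,-125,0],[0,0,0.57],85]
  ],
  "grip_force": 60
}}

```text
clock: 0.77
tcp_pos: [0.3682, 0.3379, 0.2497]
orientation: [-0.0, 0.456, 0.89, -0.0]
wrist_force: [-0.2, 0.7, 0.1]
finger_gap: 0.0851
grip_force: 0.0
```

```bash
python3 - <<'E'
from h import *
go([.523,.1436,.249],.052)
E
```

```text
shift [-248.1   12.4    0.7] rot [-0.0007  0.      0.5711] t 0.77
```

{"name": "step_arm", "arguments": {
  "moves": [
    [[-248,12,0],[0,0,0.571],85],
    [[-248,12,0],[0,0,0.571],85],
    [[-248,12,0],[0,0,0.571],85],
    [[-248,12,0],[0,0,0.571],85],
    [[-248,12,0],[0,0,0.571],85],
    [[-248,12,0],[0,0,0.571],85],
    [[-248,12,0],[0,0,0.571],85],
    [[-248,12,0],[0,0,0.571],85]
  ]
}}

```text
clock: 1.43
tcp_pos: [0.523, 0.1458, 0.2492]
orientation: [-0.001, 0.687, 0.726, -0.0]
wrist_force: [-0.5, 0.2, -0.3]
finger_gap: 0.0851
grip_force: 0.0
```

```bash
python3 - <<'E'
from h import *
go([.523,.1436,.19],.052)
im=snap('wrist','w1'); h=cv2.cvtColor(im,cv2.COLOR_RGB2HSV); m=cv2.inRange(h,(5,190,120),(16,255,255))
n,_,st,c=cv2.connectedComponentsWithStats(m)
for i in range(1,n):
    if st[i,4]>100: print(st[i],c[i],onz('w1',*c[i],.127))
print(load('w1')[2].round(3).tolist(),proj('w1',[.523,.1436,.127]))
E
```

```text
shift [-2.3 -0.  59.2] rot [-0.0012 -0.0005  0.0033] t 1.43
[ 295  220   38   46 1189] [313.54667788 245.3431455 ] [0.52307542 0.14517416 0.127     ]
[[0.998, -0.054, -0.013, 0.52], [0.056, 0.962, 0.268, 0.213], [-0.002, -0.268, 0.963, 0.374], [0.0, 0.0, 0.0, 1.0]] [313.28155597 247.80227505]
```

View pics/w1.png

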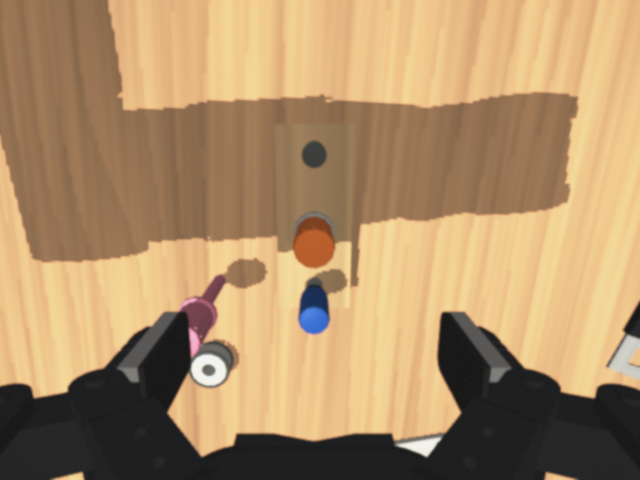

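The wrist view puts the orange top at (314,248), against my predicted (313,248), so the estimates agree. Blue at (314,320), the gauge at (314,155) and pink at (197,320) are all clear of the fingers. Descending now.

{"name": "step_arm", "arguments": {
  "moves": [
    [[-2.3,0,35],[-0.001,0,0.003],85],
    [[-2.3,0,70],[-0.001,0,0.003],85],
    [[-2.3,0,105],[-0.001,0,0.003],85],
    [[-2.3,0,130],[-0.001,0,0.003],85],
    [[-2.3,0,140],[-0.001,0,0.003],85],
    [[-2.3,0,140],[-0.001,0,0.003],85],
    [[-2.3,0,140],[-0.001,0,0.003],85]
  ]
}}

```text
clock: 2.07
tcp_pos: [0.5221, 0.1452, 0.1106]
orientation: [0.0, 0.687, 0.727, 0.0]
wrist_force: [-0.3, 0.6, 0.8]
finger_gap: 0.0847
grip_force: 0.0
```

{"name": "step_arm", "arguments": {
  "moves": [
    [[0,0,0],[0,0,0],60],
    [[0,0,0],[0,0,0],45],
    [[0,0,0],[0,0,0],35],
    [[0,0,0],[0,0,0],30],
    [[0,0,0],[0,0,0],27],
    [[0,0,0],[0,0,0],24],
    [[0,0,0],[0,0,0],20],
    [[0,0,0],[0,0,0],15]
  ],
  "grip_force": 40
}}

```text
clock: 2.73
tcp_pos: [0.523, 0.1438, 0.1108]
orientation: [0.001, 0.688, 0.726, 0.001]
wrist_force: [-1.7, -0.4, 6.0]
finger_gap: 0.0254
grip_force: 39.0
```

{"name": "step_arm", "arguments": {
  "moves": [
    [[0,0,0],[0,0,0],10],
    [[0,0,0],[0,0,0],10],
    [[0,0,-10],[0,0,0],10],
    [[0,0,-25],[0,0,0],10],
    [[0,0,-45],[0,0,0],10],
    [[0,0,-70],[0,0,0],10],
    [[0,0,-100],[0,0,0],10],
    [[0,0,-130],[0,0,0],10]
  ],
  "grip_force": 40
}}

```text
clock: 3.4
tcp_pos: [0.5215, 0.1436, 0.2409]
orientation: [-0.0, 0.688, 0.726, -0.0]
wrist_force: [0.4, 0.6, -0.7]
finger_gap: 0.025
grip_force: 39.8
```

```bash
python3 - <<'E'
from h import *
s=telemetry.get_state(); print(s['tcp_pos'],s['wrist_force'],s['ft_torque'],s['finger_gap'])
P=[.49,-.179,.245]
go(P,-.27); go(P,.052); go(P)
print(onz('top0',440,165,.075),onz('top0',336,286,.122))
E
```

```text
[0.52145512 0.14362485 0.24094997] [ 0.40035442  0.61665184 -0.71455119] [ 0.00946867 -0.05319724 -0.02246157] 0.02499616299944574
shift [-320.5  -48.8   -4. ] rot [-1.000e-03  2.000e-04  3.239e-01] t 3.4
shift [-320.5  -48.8   -4. ] rot [-0.0011  0.      0.0019] t 3.4
shift [-320.5  -48.8   -4. ] rot [0. 0. 0.] t 3.4
[ 0.66738871 -0.13757738  0.075     ] [0.43541096 0.07201623 0.122     ]
```

{"name": "step_arm", "arguments": {
  "moves": [
    [[-30,-5,-4],[0,0,0],10],
    [[-68,-10,-5],[0,0,0],10],
    [[-108,-16,-5],[0,0,0],10],
    [[-148,-22,-5],[0,0,0],10],
    [[-188,-28,-5],[0,0,0],10],
    [[-228,-35,-5],[0,0,0],10],
    [[-265,-40,-5],[0,0,0],10],
    [[-290,-44,-5],[0,0,0],10]
  ]
}}

```text
clock: 4.07
tcp_pos: [0.4932, -0.1512, 0.2452]
orientation: [0.0, 0.689, 0.725, 0.0]
wrist_force: [1.0, -0.8, -1.3]
finger_gap: 0.0249
grip_force: 39.9
```

{"name": "step_arm", "arguments": {
  "moves": [
    [[-15,-2,0],[0,0,0],10],
    [[-26,-4,0],[0,0,0],10],
    [[-31,-5,0],[0,0,0],10],
    [[-31,-5,0],[0,0,0],10],
    [[-31,-5,0],[0,0,0],10],
    [[-31,-5,0],[0,0,0],10]
  ]
}}

```text
clock: 4.57
tcp_pos: [0.4908, -0.1783, 0.245]
orientation: [0.0, 0.687, 0.726, 0.001]
wrist_force: [-0.1, 0.6, -1.9]
finger_gap: 0.025
grip_force: 39.9
```

```bash
python3 - <<'E'
from h import *
go([.49,-.179,.22],.052)
s=telemetry.get_state(); print(s['tcp_pos'],s['wrist_force'],s['ft_torque'])
for n in('top','side','wrist'): snap(n,n+'2')
a=load('top2')[0][195:295,410:510];d=load('side2')[0][230:380,335:485];
R=lambda x:cv2.resize(x,(400,400),interpolation=cv2.INTER_CUBIC)
cv2.imwrite('pics/c2.png',np.hstack([R(a),R(d)])[:,:,::-1])
E
```

```text
shift [-0.7 -0.9 25. ] rot [ 0.0009 -0.0006  0.0034] t 4.57
[ 0.49079048 -0.17827839  0.24495885] [-0.13638574  0.62235821 -1.92279121] [-0.01583207 -0.09719125 -0.00134335]
```

View pics/c2.png

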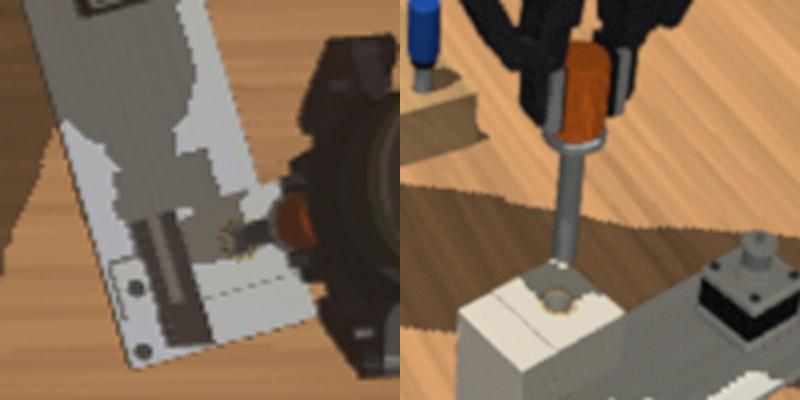

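View pics/wrist2.png

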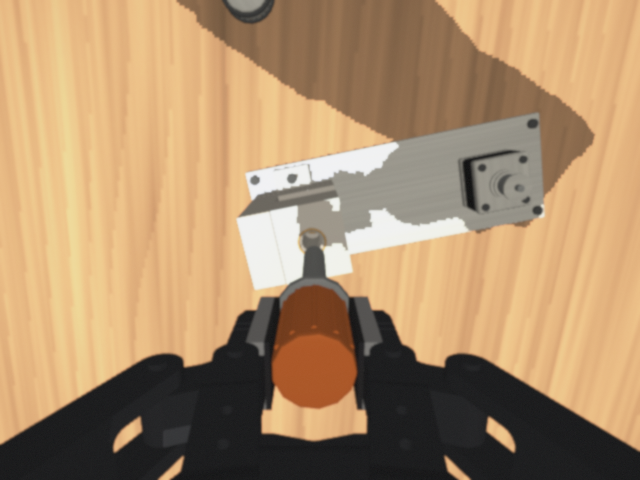

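Top and side views show the axle hanging above the mouth; in the wrist view the bore is at (312,238). Next I check the axle's tilt in the hand and where its tip is relative to the bore.

```bash
python3 - <<'E'
from h import *
s=telemetry.get_state(); p=s['tcp_pos']
def edges(f,lo,hi,rows_z,half):
    g=cv2.cvtColor(load(f)[0],cv2.COLOR_RGB2GRAY).astype(float); g=cv2.GaussianBlur(g,(3,3),.7)
    for z in rows_z:
        e=proj(f,[p[0],p[1],z]); v=int(round(e[1]))
        # axis expected at row v
        zz=z+(v-e[1])*(.01)/(proj(f,[p[0],p[1],z+.01])[1]-e[1]); e=proj(f,[p[0],p[1],zz])
        u=int(round(e[0])); r=g[v,u-half:u+half+1]; gr=np.diff(r)
        w=cv2.cvtColor(load(f)[0],cv2.COLOR_RGB2HSV)[v,u-half:u+half+1,1]
        m=w<70
        idx=np.flatnonzero(m)+u-half
        print(f,'z%.3f'%zz,'exp',e.round(2),'sat<70:',idx.min() if len(idx) else None,idx.max() if len(idx) else None,'mid',idx.mean() if len(idx) else None)
edges('side2',0,0,np.arange(.15,.208,.008),12)
edges('wrist2',0,0,np.arange(.15,.208,.01),18)
print('tip exp',[proj(f,[p[0],p[1],.139]).round(1) for f in('side2','wrist2','top2')],'mouth exp wrist',proj('wrist2',[.49,-.179,.11]))
im=load('wrist2')[0]; g=cv2.cvtColor(im,cv2.COLOR_RGB2GRAY); 
R=cv2.resize(im[205:275,270:355],None,fx=7,fy=7,interpolation=cv2.INTER_CUBIC); cv2.imwrite('pics/w2c.png',R[:,:,::-1])
E
```

```text
side2 z0.150 exp [395.69 320.  ] sat<70: 392 401 mid 396.5
side2 z0.157 exp [396.04 316.  ] sat<70: 393 401 mid 397.0
side2 z0.166 exp [396.48 311.  ] sat<70: 393 401 mid 397.0
side2 z0.174 exp [396.91 306.  ] sat<70: 394 401 mid 397.5
side2 z0.183 exp [397.35 301.  ] sat<70: 394 402 mid 398.0
side2 z0.191 exp [397.79 296.  ] sat<70: 395 402 mid 398.5
side2 z0.197 exp [398.13 292.  ] sat<70: 395 403 mid 399.0
side2 z0.205 exp [398.57 287.  ] sat<70: 395 404 mid 399.5
wrist2 z0.151 exp [312.93 257.98] sat<70: 295 331 mid 313.0
wrist2 z0.160 exp [312.91 263.  ] sat<70: 295 331 mid 313.0
wrist2 z0.170 exp [312.88 269.01] sat<70: 295 331 mid 313.0
wrist2 z0.180 exp [312.84 275.99] sat<70: 295 331 mid 313.0
wrist2 z0.190 exp [312.81 283.01] sat<70: 295 331 mid 313.0
wrist2 z0.200 exp [312.77 291.02] sat<70: None None mid None
tip exp [array([395.1, 326.4]), array([313. , 251.9]), array([473. , 252.8])] mouth exp wrist [311.56415264 240.05236275]
```

View pics/w2c.png

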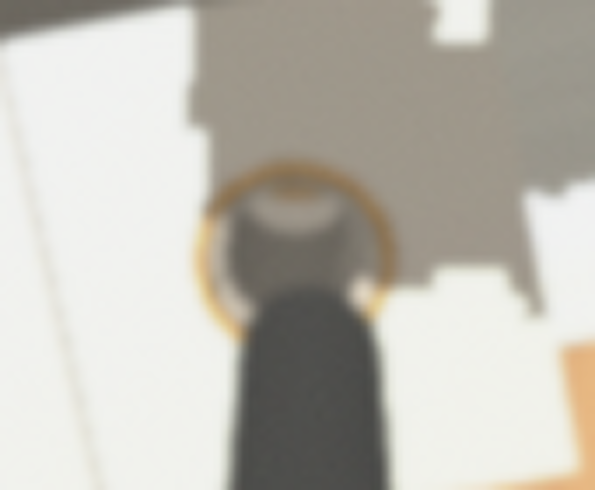

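```bash
python3 - <<'E'
from h import *
p=telemetry.get_state()['tcp_pos']; print(p)
print('ring',onz('wrist2',311.9,241.4,.11),'axle@.139',onz('wrist2',313.9,251.9,.139),'axle@.17',onz('wrist2',314.1,269,.17))
e=proj('side2',[p[0],p[1],.11]);print('side mouth row exp',e,'axle line u',e[0]+.8,'mouth',(393.89,342.71),'px/mm x,y',proj('side2',[p[0]+.001,p[1],.11])-e,proj('side2',[p[0],p[1]+.001,.11])-e)
E
```

```text
[ 0.49090372 -0.17836952  0.2450227 ]
ring [ 0.49026484 -0.17988293  0.11      ] axle@.139 [ 0.49144428 -0.17835138  0.139     ] axle@.17 [ 0.49151435 -0.17824073  0.17      ]
side mouth row exp [393.73882284 342.40136532] axle line u 394.53882284497956 mouth (393.89, 342.71) px/mm x,y [ 0.67987098 -0.19172966] [-0.33107643 -0.50271829]
```

{"name": "step_arm", "arguments": {
  "moves": [
    [[-1.1,-1.3,5],[0,0,0],10],
    [[-1.1,-1.3,12],[0,0,0],10],
    [[-1.1,-1.3,18],[0,0,0],10],
    [[-1.1,-1.3,22],[0,0,0],10],
    [[-1.1,-1.3,25],[0,0,0],10],
    [[-1.1,-1.3,26],[0,0,0],10],
    [[-1.1,-1.3,26],[0,0,0],10],
    [[-1.1,-1.3,26],[0,0,0],10]
  ]
}}

```text
clock: 5.38
tcp_pos: [0.4896, -0.1806, 0.219]
orientation: [0.0, 0.688, 0.726, 0.0]
wrist_force: [-0.5, -0.5, -0.1]
finger_gap: 0.0246
grip_force: 39.9
```

```bash
python3 - <<'E'
from h import *
s=telemetry.get_state(); print(s['tcp_pos'],s['wrist_force'],s['ft_torque'])
snap('wrist','wrist3'); snap('side','side3')
A=load('wrist3')[0][200:270,270:355];B=load('side3')[0][300:370,350:435]
R=lambda x:cv2.resize(x,None,fx=4.7,fy=7,interpolation=cv2.INTER_CUBIC) if 0 else cv2.resize(x,(400,330),interpolation=cv2.INTER_CUBIC)
cv2.imwrite('pics/c3.png',np.hstack([R(A),R(B)])[:,:,::-1])
E
```

```text
[ 0.48960327 -0.18063914  0.21896633] [-0.51207594 -0.48334962 -0.07121371] [-0.01138802 -0.05759968  0.0273979 ]
```

View pics/c3.png

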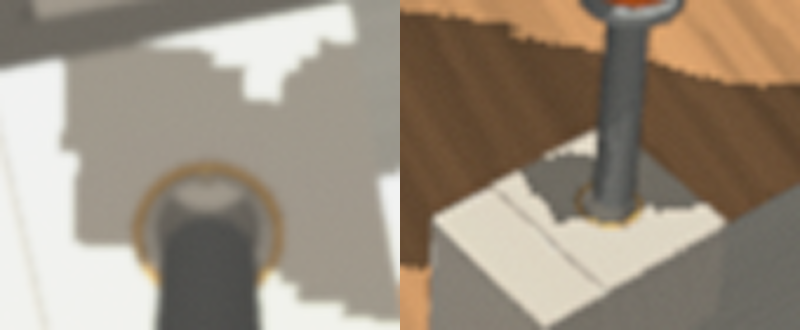

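The wrist view shows the shank centred in x (shank at 209, ring at 208). In the side view the shank (614) is right of the ring (610), and the wrist view shows the tip low in the ring. So the axle needs about +1.5 mm in world y. I correct that and go down gently.

{"name": "step_arm", "arguments": {
  "moves": [
    [[1.5,0,0],[0,0,0],10],
    [[1.5,0,0],[0,0,0],10],
    [[1.5,0,2],[0,0,0],10],
    [[1.5,0,4],[0,0,0],10],
    [[1.5,0,6],[0,0,0],10],
    [[1.5,0,8],[0,0,0],10],
    [[1.5,0,8],[0,0,0],10]
  ]
}}

```text
clock: 6.07
tcp_pos: [0.4892, -0.1789, 0.2103]
orientation: [-0.0, 0.688, 0.726, 0.0]
wrist_force: [-0.3, 0.4, -1.3]
finger_gap: 0.0254
grip_force: 39.9
```

```bash
cat > st.py <<'E'
from h import *
s=telemetry.get_state(); print([s[k].round(4).tolist() for k in('tcp_pos','wrist_force','ft_torque')],s['finger_gap'],s['grip_force']); w,x,y,z=s['orientation'];print('axis',Ro.from_quat([x,y,z,w]).as_matrix()[:,2].round(4),s['clock'])
E
python3 st.py
```

```text
[[0.4892, -0.1789, 0.2103], [-0.3287, 0.3946, -1.2597], [-0.0224, 0.0623, 0.0288]] 0.02539687935506877 39.91974413394928
axis [ 2.e-04  6.e-04 -1.e+00] 6.0667
```

No contact force with the tip about 5 mm into the mouth. Carrying on down slowly.

{"name": "step_arm", "arguments": {
  "moves": [
    [[0,0,2],[0,0,0],10],
    [[0,0,4],[0,0,0],10],
    [[0,0,6],[0,0,0],10],
    [[0,0,8],[0,0,0],10],
    [[0,0,10],[0,0,0],10],
    [[0,0,10],[0,0,0],10]
  ]
}}

```text
clock: 6.57
tcp_pos: [0.4893, -0.1789, 0.2004]
orientation: [-0.0, 0.688, 0.726, 0.0]
wrist_force: [-0.3, 0.5, -1.5]
finger_gap: 0.025
grip_force: 39.9
```

```bash
python3 st.py
```

```text
[[0.4893, -0.1789, 0.2004], [-0.2983, 0.5382, -1.5113], [0.0022, 0.074, -0.0123]] 0.024956259786979122 39.91984784603119
axis [ 4.e-04  5.e-04 -1.e+00] 6.5667
```

{"name": "step_arm", "arguments": {
  "moves": [
    [[0,0,3],[0,0,0],10],
    [[0,0,6],[0,0,0],10],
    [[0,0,9],[0,0,0],10],
    [[0,0,12],[0,0,0],10],
    [[0,0,15],[0,0,0],10],
    [[0,0,18],[0,0,0],10],
    [[0,0,20],[0,0,0],10],
    [[0,0,20],[0,0,0],10]
  ]
}}

```text
clock: 7.23
tcp_pos: [0.4892, -0.1789, 0.1803]
orientation: [-0.0, 0.688, 0.726, 0.0]
wrist_force: [-0.9, 0.5, -1.5]
finger_gap: 0.0249
grip_force: 39.9
```

```bash
python3 st.py
```

```text
[[0.4892, -0.1789, 0.1803], [-0.899, 0.4801, -1.4856], [0.0171, 0.0235, 0.054]] 0.024903046424076446 39.92000699043274
axis [ 2.e-04  6.e-04 -1.e+00] 7.2333
```

{"name": "step_arm", "arguments": {
  "moves": [
    [[0,0,3],[0,0,0],10],
    [[0,0,6],[0,0,0],10],
    [[0,0,9],[0,0,0],10],
    [[0,0,12],[0,0,0],10],
    [[0,0,15],[0,0,0],10],
    [[0,0,18],[0,0,0],10],
    [[0,0,21],[0,0,0],10],
    [[0,0,23],[0,0,0],10]
  ]
}}

```text
clock: 7.9
tcp_pos: [0.4894, -0.179, 0.1574]
orientation: [0.0, 0.688, 0.726, 0.0]
wrist_force: [-0.0, 1.2, -0.4]
finger_gap: 0.025
grip_force: 39.9
```

{"name": "step_arm", "arguments": {
  "moves": [
    [[0,0,1],[0,0,0],10],
    [[0,0,2],[0,0,0],10],
    [[0,0,3],[0,0,0],10],
    [[0,0,4],[0,0,0],10],
    [[0,0,5],[0,0,0],10],
    [[0,0,6],[0,0,0],10],
    [[0,0,6],[0,0,0],10]
  ]
}}

```text
clock: 8.48
tcp_pos: [0.4894, -0.179, 0.1517]
orientation: [0.0, 0.688, 0.726, 0.0]
wrist_force: [0.7, -0.0, -0.5]
finger_gap: 0.0253
grip_force: 39.9
```

```bash
python3 st.py
```

```text
[[0.4894, -0.179, 0.1517], [0.7139, -0.0099, -0.5177], [0.0031, -0.0477, 0.0117]] 0.025289139189165005 39.9198979139328
axis [ 8.e-04  3.e-04 -1.e+00] 8.4833
```

{"name": "step_arm", "arguments": {
  "moves": [
    [[0,0,1.5],[0,0,0],10],
    [[0,0,3],[0,0,0],10],
    [[0,0,4.5],[0,0,0],10],
    [[0,0,6],[0,0,0],10],
    [[0,0,7.5],[0,0,0],10],
    [[0,0,8.5],[0,0,0],10],
    [[0,0,8.5],[0,0,0],10]
  ]
}}

```text
clock: 9.07
tcp_pos: [0.4894, -0.179, 0.1431]
orientation: [0.0, 0.688, 0.726, 0.0]
wrist_force: [-0.3, -0.5, -0.8]
finger_gap: 0.0251
grip_force: 39.9
```

{"name": "step_arm", "arguments": {
  "moves": [
    [[0,0,0.5],[0,0,0],10],
    [[0,0,1],[0,0,0],10],
    [[0,0,1.5],[0,0,0],10],
    [[0,0,2],[0,0,0],10],
    [[0,0,2.5],[0,0,0],10],
    [[0,0,2.5],[0,0,0],10]
  ]
}}

```text
clock: 9.57
tcp_pos: [0.4895, -0.179, 0.1408]
orientation: [0.0, 0.688, 0.726, 0.0]
wrist_force: [-0.7, 0.2, -0.5]
finger_gap: 0.0251
grip_force: 39.9
```

```bash
python3 st.py
```

```text
[[0.4895, -0.179, 0.1408], [-0.6843, 0.2104, -0.4672], [-0.0235, 0.0043, -0.0337]] 0.02505083951182117 39.919899702072144
axis [ 9.e-04  2.e-04 -1.e+00] 9.5667
```

{"name": "step_arm", "arguments": {
  "moves": [
    [[0,0,0.4],[0,0,0],10],
    [[0,0,0.8],[0,0,0],10],
    [[0,0,1],[0,0,0],10],
    [[0,0,1],[0,0,0],10]
  ]
}}

```text
clock: 9.9
tcp_pos: [0.4896, -0.1791, 0.1399]
orientation: [0.0, 0.688, 0.726, 0.0]
wrist_force: [0.4, 0.4, -1.5]
finger_gap: 0.025
grip_force: 39.9
```

{"name": "step_arm", "arguments": {
  "moves": [
    [[0,0,0.3],[0,0,0],10],
    [[0,0,0.6],[0,0,0],10],
    [[0,0,0.6],[0,0,0],10]
  ]
}}

```text
clock: 10.15
tcp_pos: [0.4896, -0.1791, 0.1399]
orientation: [0.001, 0.688, 0.726, 0.0]
wrist_force: [-1.9, 0.1, 4.3]
finger_gap: 0.0247
grip_force: 40.4
```

{"name": "step_arm", "arguments": {
  "moves": [
    [[0,0,0.3],[0,0,0],10],
    [[0,0,0.6],[0,0,0],10],
    [[0,0,0.6],[0,0,0],10]
  ]
}}

```text
clock: 10.4
tcp_pos: [0.4896, -0.1791, 0.1398]
orientation: [0.001, 0.688, 0.726, 0.0]
wrist_force: [-3.9, 1.2, 8.8]
finger_gap: 0.0248
grip_force: 40.9
```

The force rose at TCP z 0.1399, against a predicted 0.1398, so the collar should be seated. One look to check.

```bash
python3 - <<'E'
from h import *
A=snap('side','side4')[290:400,340:460]; cv2.imwrite('pics/c4.png',cv2.resize(A,(600,550),interpolation=cv2.INTER_CUBIC)[:,:,::-1])
E
python3 st.py
```

```text
[[0.4896, -0.1791, 0.1398], [-3.5897, 1.4781, 8.9381], [0.3137, 0.7105, 0.0133]] 0.024976311255642526 40.86928188800812
axis [ 1.7e-03 -4.0e-04 -1.0e+00] 10.45
```

View pics/c4.png

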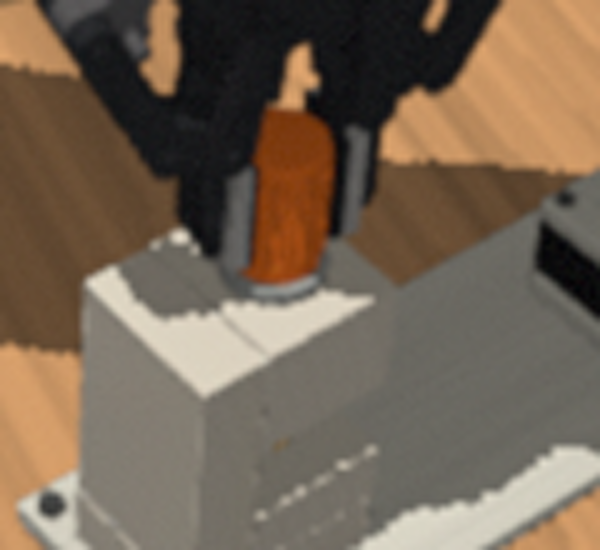

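The collar sits flat on the boss top: collar at crop (285,285), no gap. Now I draw it straight up 45 mm so the tip ends at about z 79 mm, with about 31 mm still in the boss.

{"name": "step_arm", "arguments": {
  "moves": [
    [[0,0,-2],[0,0,0],10],
    [[0,0,-6],[0,0,0],10],
    [[0,0,-11],[0,0,0],10],
    [[0,0,-17],[0,0,0],10],
    [[0,0,-24],[0,0,0],10],
    [[0,0,-31],[0,0,0],10],
    [[0,0,-37],[0,0,0],10],
    [[0,0,-42],[0,0,0],10]
  ]
}}

```text
clock: 11.12
tcp_pos: [0.4898, -0.1792, 0.1818]
orientation: [0.001, 0.688, 0.726, 0.001]
wrist_force: [0.1, 0.1, -0.7]
finger_gap: 0.0246
grip_force: 39.9
```

{"name": "step_arm", "arguments": {
  "moves": [
    [[0,0,-2],[0,0,0],10],
    [[0,0,-4],[0,0,0],10],
    [[0,0,-4],[0,0,0],10],
    [[0,0,-4],[0,0,0],10],
    [[0,0,-4],[0,0,0],10]
  ]
}}

```text
clock: 11.53
tcp_pos: [0.4893, -0.179, 0.1844]
orientation: [0.0, 0.688, 0.726, 0.0]
wrist_force: [0.2, 0.1, -1.4]
finger_gap: 0.0247
grip_force: 39.9
```

```bash
python3 - <<'E'
from h import *
A=snap('side','side5')[260:400,340:460]; cv2.imwrite('pics/c5.png',cv2.resize(A,(514,600),interpolation=cv2.INTER_CUBIC)[:,:,::-1])
for z in(.076,.084,.115): print(z,proj('side5',[.4905,-.179,z]))
# collar underside ellipse: rows of shank between collar and mouth
E
python3 st.py
```

```text
0.076 [392.11378072 360.68494725]
0.084 [392.4736693  356.55638857]
0.115 [393.90918895 340.08843838]
[[0.4893, -0.1789, 0.1844], [-0.203, 0.1807, 0.239], [0.0141, -0.0106, 0.0004]] 0.02490664328494601 39.91186738014221
axis [ 5.e-04  5.e-04 -1.e+00] 11.5833
```

View pics/c5.png

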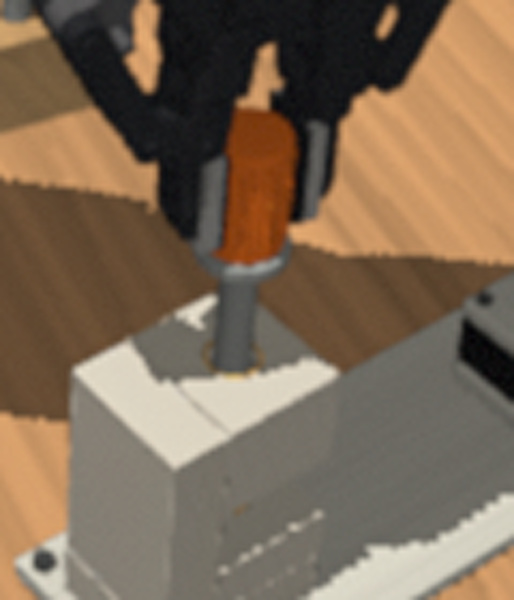

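The axle came up straight and is still guided in the boss. The collar is about 45 mm above the top (crop collar (245,265), mouth (235,360)), so the tip is at about z 79 mm and the slot is clear. Handing in.

```bash
python3 -c "
from workcell import env
print(env.hand_in())"
```

```text
the job is handed in; nothing more can be done
None
```

The two holes line up: the axle went down without forcing until its collar sat on the fork, and the arm now holds it drawn straight back up about 45 mm, with its tip about 4.5 mm above the slot roof and about 31 mm of the boss still guiding it, and the job is handed in.

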